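Mix the draw canister in the turn-over cradle

TASK

Mix the closed square draw canister before the raffle: swing the turn-over cradle level against its stop, slide the canister off the shelf all the way into it, turn the cradle fully over to its other stop so that the canister stands on its head for a second, and turn it fully back. Then slide the canister out again and set it upright on the shelf at the spot where it stood at first, leaving the cradle level. Do not disturb the round jar, the receipt roll, the stapler, the water bottle or the phone.

Things in the scene. Friction and masses are not known exactly. Their poses are not given: they have to be found in the camera images.
- canister: closed square white plastic box 84 x 84 mm with flush black lid, lid top 86 mm above the underside; amid the lid a black square knob 28 x 28 mm, 40 mm tall (86 to 126 mm), parallel to the sides. 0.3 to 0.55 kg. Origin: centre of the underside, z up. Starts on the shelf, left or right of the cradle's mouth
- round_jar: bystander: a round white jar, diameter 82 mm, with black lid and round knob (diameter 28 mm, top 126 mm above the underside), standing at the other end of the same shelf. Origin: centre of its underside
- stand: fixed draw station. Origin on the table under the cradle's centre; x from shelf into cradle, y left, z up. Wooden shelf: top 60 mm above the table, x = -166 to -51, y = -185 to 185 mm. Steel post behind the cradle (x = 68 to 92, y = -25 to 25, top 122 mm) holds the axle, along x, 105 mm above the table
- mouth (a point): on the stand: middle of the lower edge of the cradle's mouth when level, at the shelf's height (60 mm): stand x = -45 mm, y = 0; axes as the stand's
- tumbler (a joint): angle of the cradle about its axle: 0 = level and upright on its stop, handle out to the left (+y of the stand); grows as the handle goes up and over to the right; 3.14 = fully upside down on its other stop. Starts part-way up; stays where it is left (stiff pivot, about 2.5 N at the handle)
- cradle (a point): centre of the aluminium cradle, on its axle; axes turn with it (x into the cradle, y to the handle, z up when level). Inside, mm: y -50 to 50, z -45 to 49, x -45 (open mouth) to 45 (back plate). Roof: two lips (z 49 to 54) with a 52 mm slot between for the knob; side walls 6 mm. Canister's centre when fully in: x = 3. When level, its floor is flush with the shelf
- handle (a point): middle of the cradle's handle: round dark steel bar 12 mm thick, 84 mm long along x, 130 mm from the axle, joined at both ends by arms to the cradle's left wall (about 68 mm free between bar and wall); axes as the cradle's
- receipt_roll: bystander: paper roll standing on end, diameter 68 mm, 58 mm tall, on the table right of the cradle. Origin: centre of its underside
- stapler: bystander: dark stapler 137 mm long, 44 mm tall, on the table left of the cradle. Origin: centre of its underside
- water_bottle: bystander: water bottle, diameter 64 mm, 200 mm tall. Origin: centre of its underside
- phone: bystander: phone lying flat, 150 x 73 x 9 mm. Origin: centre of its underside

How it is judged:
By the outcome, as a careful person would: the job done as asked, in the order asked, and still so for the second after the job is handed in, with the robot touching nothing.
It also fails if it takes over 72 s, if anything falls off the work surface, if the arm or the gripper's body presses on something with over 40 N, if the wrist force passes 120 N, or if a joint passes its speed limit or range.

ROBOT

A 6-joint arm with a two-finger parallel gripper is mounted at the origin on the work surface. World frame = base frame: x ahead of the robot, y to its left, z up, the work surface at z = 0. Lengths are in m, angles in rad, forces in N, time in s.
With the tool pointing down it reaches from about 0.325 to 0.775 m from the base axis. Payload 9.3 kg.
Tool frame: the origin (TCP) lies on the mounting face of the last link; the fingertips stand 173 mm ahead of it and the grasp point (between the pads) lies 155 mm ahead of it; z points along the fingers, y is the line along which they close (so a half turn about z gives the same grasp; the last joint's range is limited). The gripper opens to 85 mm and grips with 20 to 120 N. Pads are 22 mm wide; open, the fingers measure 114 mm over their backs; the gripper's body (76 mm by 85 mm) begins 54 mm behind the grasp point. The pads swing forward as they close: fully open they stand 13 mm farther back than shut.
Start: joints at [-1.403, 0.259, 0.021, 1.334, 0, 1.418], TCP at [0.173, -0.522, 0.405] pointing down, gripper open.
Joint ranges: [-3.04, 3.04], [-0.91, 1.82], [-1.04, 1.36], [-1.92, 1.95], [-1.52, 1.45], [-3.14, 3.14]. Speed limits (rad/s): [2.22, 2.22, 2.79, 3.14, 3.14, 3.14].

INTERFACE

Orientations are given as a unit quaternion [x, y, z, w].
In Python, from cell import sense, vision, bot gives the robot as it stands. The module is installed in compiled form; this text tells all that it offers.
- The arm moves only by the tool step_arm, never from a script. Its argument "increments" is text: rows parted by semicolons, each of 7 numbers parted by spaces: the gripper command: -1 is shut, 1 is fully open, values between are in proportion, then the shift along the tool's x, y, z in mm, then the turn, a rotation vector about the tool's x, y, z in degrees. A call has 1 to 5 rows; each row shifts and turns the commanded pose from where the row before left it, along the tool's axes as they then stand; what a row does not reach is not made up. A row lasts 1/8 s, in which the tool goes at most 62.5 mm and 10.7 degrees, less where a joint would pass 70% of its speed; a pose out of reach is approached as far as the arm can. A call is refused whole if a number of a shift passes 62.5 or a number of a turn 10.7, either way. A call with a gripper value outside its range is refused whole. The fingers move at their own pace and stop on an object; the grip force is fixed at half the most. Time passes only in rows, so rows that do not move let the fingers close. It gives the time, the measured TCP pose, the force, the opening and the grip force at its end, in the units of the state.
- sense(): the state, without advancing time (a new reading comes with each control period).
- vision.read_camera(name): name is "scene" or "top"; returns a dict with "img" (400x640x3 uint8, red, green, blue), "K" (3x3 intrinsics, pixels), "origin" and "attitude" of the camera in the world. Camera axes: x right, y up, looking along -z (the intrinsics and any distortion apply to the point x, -y, -z); pixel columns grow to the right and rows downward; lengths in m; the calibration is good to about 2 mm. A picture is of the moment at which its call begins. There is no depth.
- bot.finish_job(): hands the job in; it is judged then, once.
The state is a dict: "time": time; "qpos": joint angles; "dq": joint speeds; "tau": joint torques, N m; "position": TCP position; "tool_rot": TCP orientation; "ft_force": force on the tool from outside, world axes, zero at the start; "torque": the same for the moment, N m; "gripper_width": finger opening in m; "grasp_force": force on a finger pad.
Only numpy, scipy, OpenCV 4.12 (cv2) and the standard library are available. Lean on these libraries where they do the work, as an engineer would, in place of code of your own. Each camera call takes 0.05 s, during which the arm holds its last target. There are 200 camera calls.

## Working session

There is one attempt and no reset: what is moved stays moved. The work goes in short steps, Python scripts to look and compute and a tool call to move; the robot and the scene stay as the last step left them, time stands still between calls to the robot, and variables do not carry over. Pictures are saved under pics/ and viewed, at most 10 in all, crops included, and the job is handed in when it is done.

Besides the shell and the picture viewer there is one more tool, called after "Request:" as a command line: name --argument value ..., lists and objects as JSON in quotes. step_arm: Moves the arm, as the interface text tells. Its arguments: {"type":"object","properties":{"increments":{"type":"string"}},"required":["increments"]}

```bash
mkdir -p pics; ls; python3 - <<'E'
from cell import sense, vision, bot
import cv2,json
for n in("scene","top"):
    d=vision.read_camera(n); cv2.imwrite(f"pics/{n}0.png",d["img"][:,:,::-1]); print(n,d["K"],d["origin"],d["attitude"],[k for k in d])
print(sense())
E
```

```text
pics
scene [[364.34804087   0.         313.959136  ]
 [  0.         364.34804087 192.29197766]
 [  0.           0.           1.        ]] [1.07435972 0.54271304 0.85071315] [0.1282758  0.33957554 0.86171376 0.35451821] ['img', 'K', 'origin', 'attitude']
top [[413.42985065   0.         310.40627656]
 [  0.         413.42985065 196.36983319]
 [  0.           0.           1.        ]] [ 5.11837313e-01 -1.14474117e-03  1.29970248e+00] [ 0.02495291 -0.00836761 -0.70206189  0.71162942] ['img', 'K', 'origin', 'attitude']
{'time': 0.1, 'qpos': array([-1.40261370e+00,  2.59098135e-01,  2.08893900e-02,  1.33370249e+00,
        7.15364228e-06,  1.41816112e+00]), 'dq': array([-0.00138104,  0.00099699,  0.00165835, -0.00101797, -0.00033909,
       -0.00059643]), 'tau': array([ 3.18381397e-03, -5.56693769e+01,  3.45069194e+01,  1.17583468e-02,
       -2.05327447e-04,  2.43317959e-05]), 'position': array([ 0.17340953, -0.52190392,  0.4041674 ]), 'tool_rot': array([ 9.87161900e-01,  1.59721857e-01, -7.56709734e-07, -5.57462525e-04]), 'ft_force': array([-0.35678562,  1.14289288, -0.08408485]), 'torque': array([-0.01108022,  0.01600233, -0.02950595]), 'grasp_force': 0.0, 'gripper_width': 0.08504209002497534}
```

View pics/scene0.png

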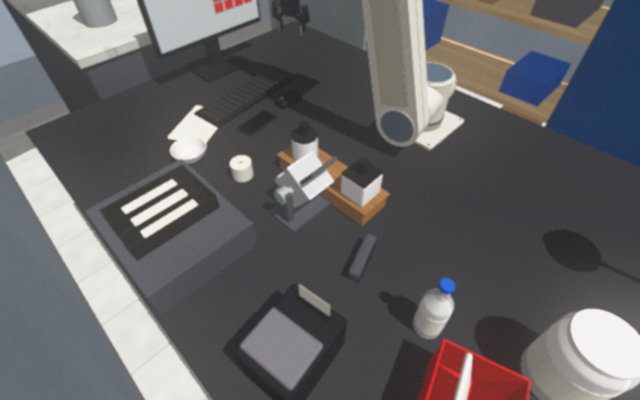

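View pics/top0.png

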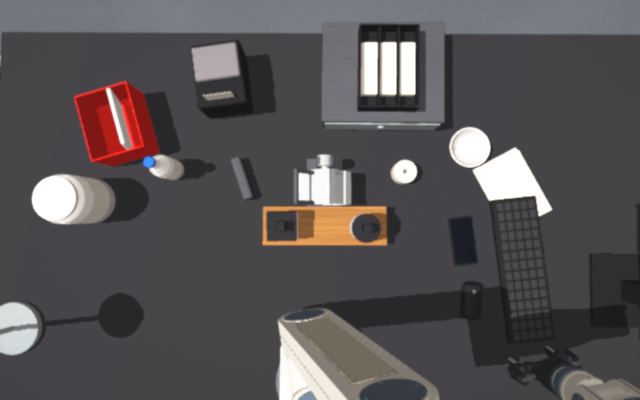

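The scene view shows the station around (320,185). In the top view the shelf is at (262–387, 207–245), the canister knob at about (282,226), on the stand's left, the jar at (366,228), the half-raised cradle at (325,185), the stapler at (243,178), the roll at (404,171) and the bottle at (165,167).

```bash
cat > h.py <<'E'
from cell import sense, vision, bot
import cv2, numpy as np
from scipy.spatial.transform import Rotation as R
def cam(n):
    d=vision.read_camera(n); d["R"]=R.from_quat(d["attitude"]).as_matrix(); return d
def cast(d,uv,z):
    uv=np.atleast_2d(uv).astype(float)
    p=np.c_[uv,np.ones(len(uv))]@np.linalg.inv(d["K"]).T
    r=(p*[1,-1,-1])@d["R"].T
    return d["origin"]+r*((z-d["origin"][2])/r[:,2])[:,None]
def proj(d,P):
    c=(np.atleast_2d(P)-d["origin"])@d["R"]*[1,-1,-1]
    q=c@d["K"].T; return q[:,:2]/q[:,2:]
def hsv(d): return cv2.cvtColor(d["img"],cv2.COLOR_RGB2HSV)
def big(m):
    c,_=cv2.findContours(m,cv2.RETR_EXTERNAL,cv2.CHAIN_APPROX_NONE); return max(c,key=cv2.contourArea)
E
python3 - <<'E'
from h import *
d=cam("top"); s=hsv(d)
m=cv2.inRange(s,(5,100,90),(22,255,255)); m[:, :250]=0;m[:,400:]=0
c=big(cv2.morphologyEx(m,cv2.MORPH_CLOSE,np.ones((3,3))))
W=cast(d,c[:,0,:],.06)[:,:2]
r=cv2.minAreaRect((W*1000).astype(np.float32)); print("shelf",r, cv2.boxPoints(r))
cv2.imwrite("pics/topz.png",cv2.resize(d["img"][140:260,225:425,::-1],None,fx=4,fy=4,interpolation=cv2.INTER_CUBIC))
e=cam("scene")
cv2.imwrite("pics/scz.png",cv2.resize(e["img"][110:230,265:405,::-1],None,fx=5,fy=5,interpolation=cv2.INTER_CUBIC))
E
```

```text
shelf ((483.7771911621094, -14.086471557617188), (116.7635498046875, 373.3442077636719), 0.8994961977005005) [[ 422.47214  171.64613]
 [ 428.3331  -201.65208]
 [ 545.0823  -199.81908]
 [ 539.2213   173.47914]]
```

View pics/topz.png

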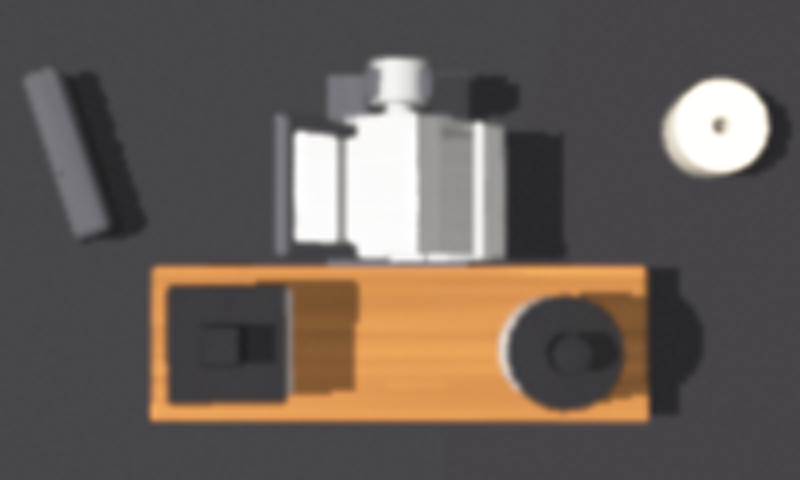

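View pics/scz.png

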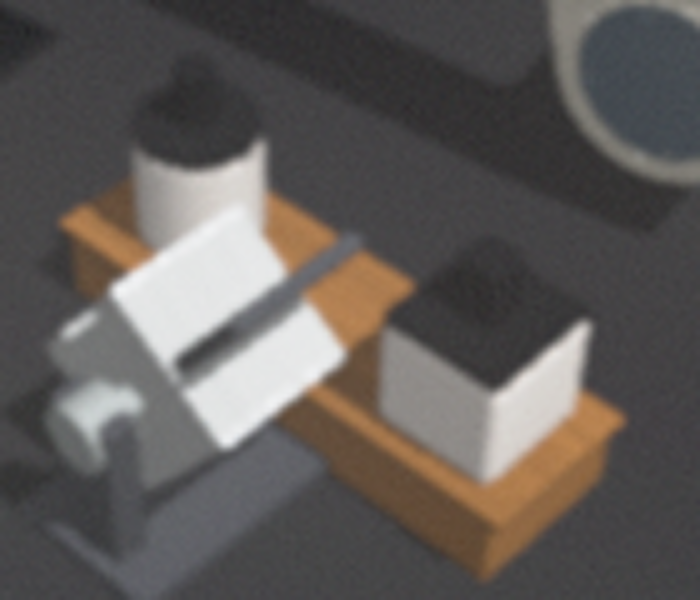

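The top crop (4x, offset 225,140) shows the handle bar at x≈281, y 115–255, on the left and raised. The lid spans 168–288 × 285–404, with the knob top at about (222,345). The jar is centred at about (566,352). The scene crop shows the cradle tilted with its handle towards the canister side.

```bash
cat >> h.py <<'E'
SO=np.array([.5923,-.0124]); SY=np.radians(.9)
def tostand(P):
    P=np.atleast_2d(P)[:,:2]-SO; c,s=np.cos(SY),np.sin(SY)
    return np.c_[P@[c,s],P@[-s,c]]
def toworld(x,y):
    c,s=np.cos(SY),np.sin(SY); return SO+np.array([c*x-s*y,s*x+c*y])
def lid(d,box,z=.146):
    x0,x1,y0,y1=box; s=hsv(d); m=np.zeros(s.shape[:2],np.uint8)
    m[y0:y1,x0:x1]=cv2.inRange(s,(0,0,0),(179,115,75))[y0:y1,x0:x1]
    c=big(cv2.morphologyEx(m,cv2.MORPH_OPEN,np.ones((5,5))))
    return cv2.minAreaRect((tostand(cast(d,c[:,0,:],z))*1000).astype(np.float32))
def where():
    s=sense(); T=R.from_quat(s["tool_rot"]); M=T.as_matrix()
    print("t",round(s["time"],2),"stand xy",(tostand(s["position"])*1000).round(1),"TCPz",(s["position"][2]*1000).round(1),"toolx yaw vs stand",np.degrees(np.arctan2(M[1,0],M[0,0])-SY).round(2),"tilt",M[:2,2].round(4),"F",s["ft_force"].round(1),"w",round(s["gripper_width"]*1000,1),"g",round(s["grasp_force"],1))
E
python3 - <<'E'
from h import *
from scipy.optimize import brentq
d=cam("top"); print("lid",lid(d,(264,300,208,244)))
uv=(225+281.5/4-.4,140+185/4-.4)
for th in (20,30,40,50,60):
    z=.105+.13*np.sin(np.radians(th)); print(th, tostand(cast(d,uv,z))*1000, 130*np.cos(np.radians(th)))
for n,p,z in(("jar",(366.6,228),.146),("knob",(280.5,226.2),.186),("stapler",(241,177.5),.044),("roll",(404.5,171.3),.058)): print(n,tostand(cast(d,p,z))*1000)
where()
E
```

```text
lid ((-106.66221618652344, 119.99797058105469), (75.61376953125, 75.21155548095703), 89.98054504394531)
20 [[ 3.74125589 82.08368398]] 122.16004070216809
30 [[ 2.24113937 80.84159291]] 112.58330249197704
40 [[ 0.88528264 79.71894842]] 99.58577760546714
50 [[-0.28511729 78.74986151]] 83.56238925925011
60 [[-1.23449839 77.96377738]] 65.00000000000001
jar [[-113.93100243 -116.7538063 ]]
knob [[-107.70873913  118.8818264 ]]
stapler [[ 37.60258793 253.81584683]]
roll [[  53.09008873 -241.36648002]]
t 0.25 stand xy [[-426.8 -502.9]] TCPz 404.4 toolx yaw vs stand 17.48 tilt [-0.0001  0.0007] F [-0.2 -0.5  0.1] w 85.3 g 0.0
```

Request:
step_arm --increments "0 0 0 -15 0 0 8.74;0 0 0 -15 0 0 8.74;0 35 -46 0 0 0 0;0 35 -46 0 0 0 0;0 35 -46 0 0 0 0"

```text
time: 0.88
position: [0.2768, -0.3809, 0.4346]
tool_rot: [1.0, 0.007, 0.0, -0.0]
ft_force: [0.4, 0.2, 0.0]
gripper_width: 0.0428
grasp_force: 0.0
```

Request:
step_arm --increments "0 35 -46 0 0 0 0;0 35 -46 0 0 0 0;0 35 -46 0 0 0 0;0 35 -46 0 0 0 0;0 35 -46 0 0 0 0"

```text
time: 1.5
position: [0.4484, -0.1478, 0.4348]
tool_rot: [1.0, 0.008, 0.0, 0.0]
ft_force: [0.1, -1.4, 0.2]
gripper_width: 0.0427
grasp_force: 0.0
```

Request:
step_arm --increments "0 35 -46 0 0 0 0;0 35 -46 0 0 0 0;0 35 -46 0 0 0 0;0 5 -20 0 0 0 0;0 0 0 0 0 0 0"

```text
time: 2.12
position: [0.5554, 0.0115, 0.4342]
tool_rot: [1.0, 0.009, -0.0, -0.0]
ft_force: [-0.3, -0.5, 0.7]
gripper_width: 0.0429
grasp_force: 0.0
```

```bash
python3 - <<'E'
from h import *
where(); d=cam("scene"); cv2.imwrite("pics/s1.png",cv2.resize(d["img"][80:230,235:425,::-1],None,fx=4,fy=4,interpolation=cv2.INTER_CUBIC))
E
```

```text
t 2.12 stand xy [[-36.5  24.5]] TCPz 434.2 toolx yaw vs stand 0.15 tilt [-0.0008  0.0001] F [-0.3 -0.5  0.7] w 42.9 g 0.0
```

View pics/s1.png

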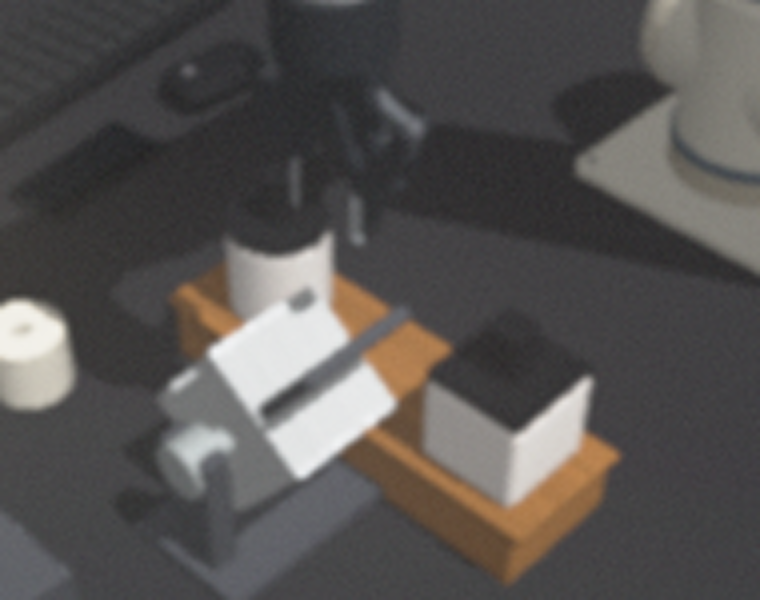

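The gripper is above the cradle's mouth side (fingers at about 355,215) and the handle bar runs from (265,410) to (405,315), as estimated. Nothing else has moved.

Request:
step_arm --increments "0 22 -27 0 0 0 0;0 22 -27 0 0 0 0;0 0 0 0 0 0 0;0 0 0 30 0 0 0;0 0 0 30 0 0 0"

```text
time: 2.8
position: [0.5977, 0.0633, 0.3744]
tool_rot: [1.0, 0.007, 0.0, 0.0]
ft_force: [0.2, 0.6, 0.4]
gripper_width: 0.0425
grasp_force: 0.0
```

```bash
python3 - <<'E'
from h import *
where(); d=cam("scene"); cv2.imwrite("pics/s2.png",cv2.resize(d["img"][100:220,255:405,::-1],None,fx=5,fy=5,interpolation=cv2.INTER_CUBIC))
E
```

```text
t 2.8 stand xy [[ 6.6 75.6]] TCPz 374.4 toolx yaw vs stand -0.08 tilt [ 0.0008 -0.0004] F [0.2 0.6 0.4] w 42.5 g 0.0
```

View pics/s2.png

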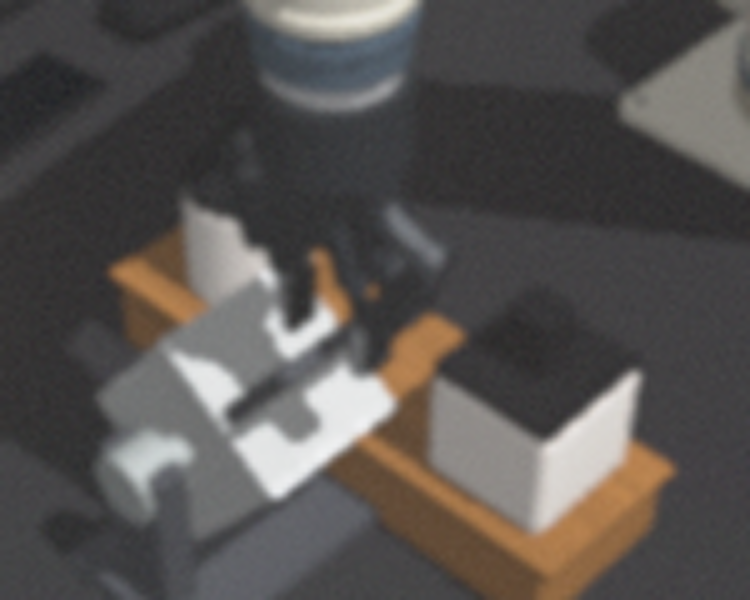

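The fingers (about 295,310 and 375,345) straddle the bar. I'll lower 10 mm and close.

Request:
step_arm --increments "0 0 -1 10 0 0 0;-1 0 0 0 0 0 0;-1 0 0 0 0 0 0;-1 0 0 0 0 0 0;-1 0 0 0 0 0 0"

```text
time: 3.48
position: [0.5983, 0.0658, 0.3655]
tool_rot: [1.0, 0.008, 0.001, 0.0]
ft_force: [-1.3, -0.3, 4.0]
gripper_width: 0.0101
grasp_force: 58.8
```

```bash
python3 -c "
from h import *
where()"
```

```text
t 3.48 stand xy [[ 7.2 78.1]] TCPz 365.5 toolx yaw vs stand 0.0 tilt [ 0.0014 -0.    ] F [-1.3 -0.3  4. ] w 10.1 g 58.8
```

Request:
step_arm --increments "-1 0 -12.1 10.3 0 0 0;-1 0 -10.7 11.7 0 0 0;-1 0 -9.2 12.9 0 0 0;-1 0 -7.6 14 0 0 0;-1 0 -5.8 14.7 0 0 0"

```text
time: 4.1
position: [0.5976, 0.1063, 0.3028]
tool_rot: [1.0, 0.017, 0.002, -0.01]
ft_force: [-2.2, 37.5, 18.3]
gripper_width: 0.0096
grasp_force: 66.2
```

Request:
step_arm --increments "-1 0 -4 15.4 0 0 0;-1 0 -1.9 13.5 0 0 0;-1 0 -0.5 10.3 0 0 0;-1 0 0 2 0 0 0;-1 0 0 0 0 0 0"

```text
time: 4.72
position: [0.5976, 0.1126, 0.2601]
tool_rot: [1.0, 0.021, 0.001, -0.014]
ft_force: [4.5, 50.4, -0.0]
gripper_width: 0.0098
grasp_force: 68.3
```

```bash
python3 -c "
from h import *
where()"
```

```text
t 4.72 stand xy [[  7.3 124.9]] TCPz 260.1 toolx yaw vs stand 1.55 tilt [0.0018 0.0275] F [ 4.5 50.4 -0. ] w 9.8 g 68.3
```

Request:
step_arm --increments "0 0 0 0 0 0 0;0 0 0 0 0 0 0;0 0 0 0 0 0 0"

```text
time: 5.1
position: [0.5975, 0.1053, 0.2596]
tool_rot: [1.0, 0.017, -0.0, -0.004]
ft_force: [-0.1, 0.0, 0.1]
gripper_width: 0.0425
grasp_force: 0.0
```

```bash
python3 - <<'E'
from h import *
where(); d=cam("scene"); cv2.imwrite("pics/s3.png",cv2.resize(d["img"][80:230,235:425,::-1],None,fx=4,fy=4,interpolation=cv2.INTER_CUBIC))
E
```

```text
t 5.1 stand xy [[  7.  117.6]] TCPz 259.6 toolx yaw vs stand 1.07 tilt [-0.0009  0.0086] F [-0.1  0.   0.1] w 42.5 g 0.0
```

View pics/s3.png

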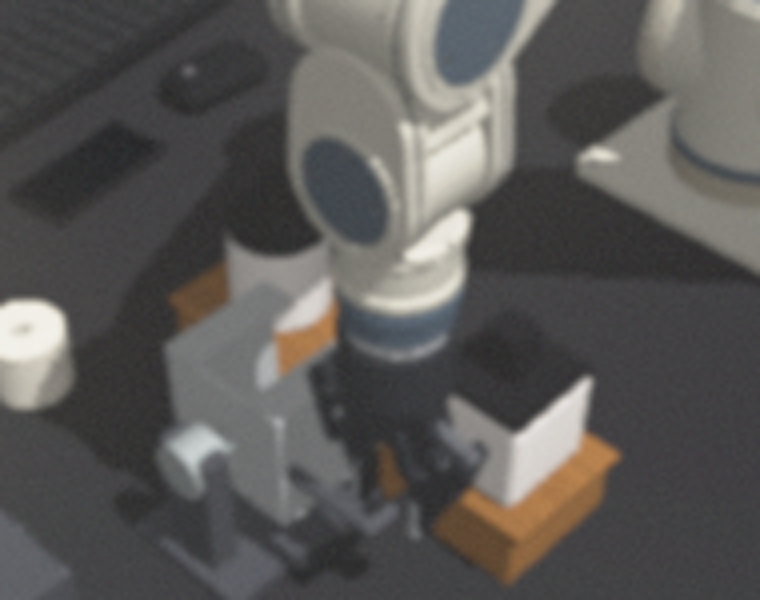

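The cradle now looks level, with the bar at about (290–390, 475–520) and the slot on top. Commanded shifts are partly lost under load, so I'll correct from the measured pose. I'll back off upward, then press down lightly on the bar to confirm it's on the stop.

Request:
step_arm --increments "0 0 -12 0 -0.5 0 1.1;0 0 0 -30 0 0 0;-1 0 0 -20 0 0 0;-1 0 0 0 0 0 0;-1 0 0 0 0 0 0"

```text
time: 5.78
position: [0.5974, 0.1043, 0.3092]
tool_rot: [1.0, 0.017, -0.001, -0.004]
ft_force: [0.0, -0.0, 0.5]
gripper_width: 0.0003
grasp_force: 0.0
```

Request:
step_arm --increments "-1 0 0 10 0 0 0;-1 0 0 8 0 0 0;-1 0 0 4 0 0 0;-1 0 0 0 0 0 0"

```text
time: 6.28
position: [0.5975, 0.1047, 0.2874]
tool_rot: [1.0, 0.017, -0.001, -0.004]
ft_force: [-0.2, -0.8, -0.2]
gripper_width: 0.0
grasp_force: 0.0
```

```bash
python3 -c "
from h import *
where()"
```

```text
t 6.28 stand xy [[  7.1 117. ]] TCPz 287.4 toolx yaw vs stand 1.04 tilt [-0.0015  0.0084] F [-0.2 -0.8 -0.2] w 0.0 g 0.0
```

```bash
python3 -c "
from h import *
s=sense();print(s['qpos'].round(3),s['tool_rot'].round(4))"
```

```text
[ 0.034  0.408 -0.06   1.104  0.008  3.141] [ 9.998e-01  1.700e-02 -7.000e-04 -4.200e-03]
```

Joint 6 is at its limit, which explains the lost motion. I'll flip the tool half a turn, up high.

Request:
step_arm --increments "-1 0 0 -30 0 0 -10.5;-1 0 0 -30 0 0 -10.5;-1 0 0 0 0 0 -10.5;-1 0 0 0 0 0 -10.5;-1 0 0 0 0 0 -10.5"

```text
time: 6.9
position: [0.5976, 0.1042, 0.3485]
tool_rot: [0.888, 0.46, 0.002, -0.004]
ft_force: [0.0, -0.1, -0.5]
gripper_width: 0.0003
grasp_force: 0.0
```

Request:
step_arm --increments "-1 0 0 0 0 0 -10.5;-1 0 0 0 0 0 -10.5;-1 0 0 0 0 0 -10.5;-1 0 0 0 0 0 -10.5;-1 0 0 0 0 0 -10.5"

```text
time: 7.52
position: [0.5977, 0.1042, 0.3484]
tool_rot: [0.593, 0.805, 0.003, -0.002]
ft_force: [0.1, -0.5, -0.2]
gripper_width: 0.0001
grasp_force: 0.0
```

Request:
step_arm --increments "-1 0 0 0 0 0 -10.5;-1 0 0 0 0 0 -10.5;-1 0 0 0 0 0 -10.5;-1 0 0 0 0 0 -10.5;-1 0 0 0 0 0 -10.5"

```text
time: 8.15
position: [0.5977, 0.1042, 0.3484]
tool_rot: [0.175, 0.984, 0.004, -0.001]
ft_force: [-0.0, -0.4, 0.3]
gripper_width: -0.0001
grasp_force: 0.0
```

Request:
step_arm --increments "-1 0 0 0 0 0 -10.5;-1 0 0 0 0 0 -10.5;-1 0 0 0 0 0 0"

```text
time: 8.52
position: [0.5976, 0.1042, 0.3483]
tool_rot: [-0.003, 1.0, 0.004, -0.0]
ft_force: [0.6, -0.7, -0.2]
gripper_width: 0.0002
grasp_force: 0.0
```

```bash
python3 -c "
from h import *
where()
d=cam('top');print(lid(d,(264,300,208,244)))"
```

```text
t 8.53 stand xy [[  7.2 116.5]] TCPz 348.3 toolx yaw vs stand -180.53 tilt [-0.0001  0.0085] F [ 0.6 -0.7 -0.2] w 0.2 g 0.0
((-88.62168884277344, 87.4589614868164), (46.33784103393555, 15.938066482543945), 7.142994403839111)
```

Request:
step_arm --increments "-1 0 13.5 0 0.5 0 -0.5;-1 0 0 30 0 0 0;-1 0 0 28 0 0 0;-1 0 0 4 0 0 0;-1 0 0 3 0 0 0"

```text
time: 9.2
position: [0.5975, 0.1182, 0.2841]
tool_rot: [-0.008, 1.0, -0.0, -0.0]
ft_force: [-7.2, 1.2, 17.1]
gripper_width: 0.0
grasp_force: 8.8
```

```bash
python3 -c "
from h import *
where()"
```

```text
t 9.2 stand xy [[  7.2 130.5]] TCPz 284.1 toolx yaw vs stand -179.98 tilt [-0.0001 -0.0001] F [-7.2  1.2 17.1] w 0.0 g 8.8
```

Request:
step_arm --increments "-1 0 0 -50 0 0 0;0.2 0 0 -50 0 0 0;0.2 57 -5.5 0 0 0 0;0.2 57 -5.5 0 0 0 0;0.2 0 0 0 0 0 0"

```text
time: 9.82
position: [0.4802, 0.1049, 0.385]
tool_rot: [-0.008, 1.0, -0.0, 0.0]
ft_force: [0.1, 0.0, 0.0]
gripper_width: 0.0512
grasp_force: 0.0
```

```bash
python3 -c "
from h import *
where()"
```

```text
t 9.82 stand xy [[-110.2  119. ]] TCPz 385.0 toolx yaw vs stand -179.98 tilt [ 0.0009 -0.0003] F [0.1 0.  0. ] w 51.2 g 0.0
```

Request:
step_arm --increments "0.2 -3 0.4 25 0 0 0;0.2 0 0 25 0 0 0;0.2 0 0 0 0 0 0"

```text
time: 10.2
position: [0.4871, 0.1053, 0.3328]
tool_rot: [-0.008, 1.0, -0.0, -0.001]
ft_force: [0.0, -0.4, -0.2]
gripper_width: 0.0514
grasp_force: 0.0
```

```bash
python3 - <<'E'
from h import *
where(); d=cam("scene"); cv2.imwrite("pics/s4.png",cv2.resize(d["img"][80:230,235:425,::-1],None,fx=4,fy=4,interpolation=cv2.INTER_CUBIC))
E
```

```text
t 10.2 stand xy [[-103.4  119.4]] TCPz 332.8 toolx yaw vs stand -179.99 tilt [-0.0017 -0.0004] F [ 0.  -0.4 -0.2] w 51.4 g 0.0
```

View pics/s4.png

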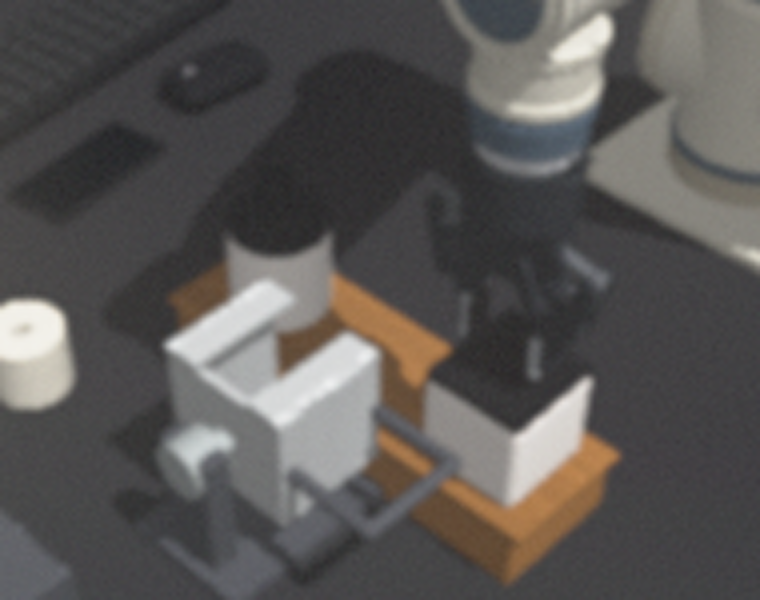

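The cradle is level, with its handle out to the left at (375–455, 410–530), and the fingers (465,315 and 535,355) straddle the knob. I'll centre, grip, lift 2 mm and carry to y=0.

Request:
step_arm --increments "0.2 3.8 0 -3.5 0 0 0;0.2 0 0 0 0 0 0;-1 0 0 0 0 0 0;-1 0 0 0 0 0 0;-1 0 0 0 0 0 0"

```text
time: 10.88
position: [0.483, 0.1055, 0.3373]
tool_rot: [-0.008, 1.0, 0.0, 0.0]
ft_force: [-0.8, 4.0, 5.6]
gripper_width: 0.0267
grasp_force: 59.4
```

```bash
python3 -c "
from h import *
where()"
```

```text
t 10.88 stand xy [[-107.4  119.6]] TCPz 337.3 toolx yaw vs stand -179.94 tilt [0.0007 0.0007] F [-0.8  4.   5.6] w 26.7 g 59.4
```

Request:
step_arm --increments "-1 0 0 -2 0 0 0;-1 0 -10 0 0 0 0;-1 0 -20 0 0 0 0;-1 0 -20 0 0 0 0;-1 0 -20 0 0 0 0"

```text
time: 11.5
position: [0.4839, 0.034, 0.3382]
tool_rot: [-0.008, 1.0, -0.0, -0.001]
ft_force: [-0.3, 0.3, -4.9]
gripper_width: 0.0267
grasp_force: 59.7
```

Request:
step_arm --increments "-1 0 -20 0 0 0 0;-1 0 -18 0 0 0 0;-1 0 -8 0 0 0 0;-1 0 0 0 0 0 0"

```text
time: 12.0
position: [0.4848, -0.0113, 0.3386]
tool_rot: [-0.008, 1.0, -0.0, -0.0]
ft_force: [0.5, 0.2, -5.8]
gripper_width: 0.0269
grasp_force: 59.9
```

```bash
python3 -c "
from h import *
where()"
```

```text
t 12.0 stand xy [[-107.5    2.8]] TCPz 338.6 toolx yaw vs stand -180.02 tilt [-0.0007 -0.0001] F [ 0.5  0.2 -5.8] w 26.9 g 59.9
```

Request:
step_arm --increments "-1 0 -2.8 -1 0 0 0;-1 -10 0 0 0 0 0;-1 -20 0 0 0 0 0;-1 -20 0 0 0 0 0;-1 -20 0 0 0 0 0"

```text
time: 12.62
position: [0.5561, -0.0119, 0.3396]
tool_rot: [-0.009, 1.0, -0.0, -0.0]
ft_force: [0.2, 0.1, -5.9]
gripper_width: 0.0268
grasp_force: 59.8
```

Request:
step_arm --increments "-1 -15 0 0 0 0 0;-1 -10 0 0 0 0 0;-1 -5 0 0 0 0 0;-1 0 0 0 0 0 0"

```text
time: 13.12
position: [0.5849, -0.0119, 0.3396]
tool_rot: [-0.008, 1.0, -0.0, -0.0]
ft_force: [-0.7, -0.1, -5.4]
gripper_width: 0.0265
grasp_force: 59.8
```

```bash
python3 -c "
from h import *
where()"
```

```text
t 13.12 stand xy [[-7.4  0.6]] TCPz 339.6 toolx yaw vs stand -179.95 tilt [-0.0007 -0.0002] F [-0.7 -0.1 -5.4] w 26.5 g 59.8
```

Lower onto the floor, then push gently to the back plate.

Request:
step_arm --increments "-1 -5 0 1.5 0 0 0;-1 -3 0 0.8 0 0 0;-1 -2.5 0 0 0 0 0;-1 -2 0 0 0 0 0;-1 0 0 0 0 0 0"

```text
time: 13.75
position: [0.5957, -0.0116, 0.3375]
tool_rot: [-0.008, 1.0, -0.0, -0.002]
ft_force: [-12.2, 0.3, 2.9]
gripper_width: 0.0273
grasp_force: 60.8
```

```bash
python3 -c "
from h import *
where()"
```

```text
t 13.75 stand xy [[3.5 0.8]] TCPz 337.5 toolx yaw vs stand -179.99 tilt [-0.0049 -0.0003] F [-12.2   0.3   2.9] w 27.3 g 60.8
```

Request:
step_arm --increments "0.2 0 0 0 0 0 0;0.2 0 0 0 0 0 0;0.2 0 0 -25 0 0 0;0 0 0 -30 0 0 0;0 -2 40 0 0 0 0"

```text
time: 14.38
position: [0.5995, 0.027, 0.3951]
tool_rot: [-0.007, 1.0, -0.001, 0.002]
ft_force: [0.6, 0.4, -0.9]
gripper_width: 0.043
grasp_force: 0.0
```

Request:
step_arm --increments "0 -2 50 0 0 0 0;0 0 39 0 0 0 0;0 0 0 0 0 0 0;0 0 0 40 0 0 0;0 0 0 40 0 0 0"

```text
time: 15.0
position: [0.5995, 0.1167, 0.3121]
tool_rot: [-0.008, 1.0, -0.0, 0.001]
ft_force: [0.7, -0.4, -0.1]
gripper_width: 0.0426
grasp_force: 0.0
```

```bash
python3 -c "
from h import *
where()"
```

```text
t 15.0 stand xy [[  9.2 128.9]] TCPz 312.1 toolx yaw vs stand -179.97 tilt [ 0.002  -0.0004] F [ 0.7 -0.4 -0.1] w 42.6 g 0.0
```

Request:
step_arm --increments "0 0 1 30 0 0 0;0 0 0 21 0 0 0;0 0 0 0 0 0 0;-1 0 0 0 0 0 0;-1 0 0 0 0 0 0"

```text
time: 15.62
position: [0.5996, 0.1177, 0.2628]
tool_rot: [-0.008, 1.0, -0.001, 0.001]
ft_force: [-1.3, -0.1, 2.9]
gripper_width: 0.0097
grasp_force: 58.5
```

Request:
step_arm --increments "-1 0 0 0 0 0 0;-1 0 -1.3 -18.1 0 0 0;-1 0 -3.7 -17.7 0 0 0;-1 0 -6.2 -17.1 0 0 0;-1 0 0 0 0 0 0"

```text
time: 16.25
position: [0.5997, 0.1071, 0.3157]
tool_rot: [-0.008, 1.0, 0.0, 0.001]
ft_force: [1.9, 2.3, 1.2]
gripper_width: 0.0094
grasp_force: 59.3
```

```bash
python3 -c "
from h import *
where()"
```

```text
t 16.25 stand xy [[  9.2 119.4]] TCPz 315.7 toolx yaw vs stand -179.97 tilt [0.0023 0.0006] F [1.9 2.3 1.2] w 9.4 g 59.3
```

Request:
step_arm --increments "-1 0 -9 -16 0 0 0;-1 0 -10.6 -14.7 0 0 0;-1 0 -12.6 -13 0 0 0;-1 0 -14.3 -11.2 0 0 0;-1 0 0 0 0 0 0"

```text
time: 16.88
position: [0.5999, 0.0628, 0.3727]
tool_rot: [-0.009, 1.0, 0.003, 0.003]
ft_force: [-3.9, 18.2, 24.7]
gripper_width: 0.0098
grasp_force: 60.2
```

Request:
step_arm --increments "-1 0 -15.7 -9 0 0 0;-1 0 -16.8 -6.8 0 0 0;-1 0 -17.6 -4.4 0 0 0;-1 0 -18.1 -1.9 0 0 0;-1 0 0 0 0 0 0"

```text
time: 17.5
position: [0.6009, -0.0077, 0.3949]
tool_rot: [-0.008, 1.0, 0.0, 0.003]
ft_force: [-6.1, 0.5, 26.0]
gripper_width: 0.0093
grasp_force: 66.2
```

```bash
python3 -c "
from h import *
where();print(sense()['qpos'].round(2))"
```

```text
t 17.5 stand xy [[8.6 4.6]] TCPz 394.9 toolx yaw vs stand -179.97 tilt [0.0054 0.0001] F [-6.1  0.5 26. ] w 9.3 g 66.2
[-0.15  0.35  0.12  1.34  0.   -0.17]
```

Request:
step_arm --increments "-1 0 -18 -2 0 0 0;-1 0 -17.8 2.7 0 0 0;-1 0 -17.3 5 0 0 0;-1 0 -16.3 7.5 0 0 0;-1 0 0 0 0 0 0"

```text
time: 18.12
position: [0.6028, -0.0777, 0.3773]
tool_rot: [-0.008, 1.0, -0.0, -0.0]
ft_force: [4.8, -1.1, -2.1]
gripper_width: 0.0096
grasp_force: 63.7
```

```bash
python3 -c "
from h import *
where()"
```

```text
t 18.12 stand xy [[  9.4 -65.5]] TCPz 377.3 toolx yaw vs stand -180.03 tilt [-0.0004 -0.0004] F [ 4.8 -1.1 -2.1] w 9.6 g 63.7
```

Request:
step_arm --increments "-1 0 -15 9.8 0 0 0;-1 0 -13.5 11.8 0 0 0;-1 0 -11.7 13.5 0 0 0;-1 0 -9.6 15.2 0 0 0;-1 0 0 0 0 0 0"

```text
time: 18.75
position: [0.6036, -0.1271, 0.3266]
tool_rot: [-0.008, 1.0, -0.0, -0.0]
ft_force: [4.5, 0.9, -0.4]
gripper_width: 0.0092
grasp_force: 63.2
```

```bash
python3 -c "
from h import *
where()"
```

```text
t 18.75 stand xy [[   9.5 -114.8]] TCPz 326.6 toolx yaw vs stand -179.98 tilt [-0.0007 -0.    ] F [ 4.5  0.9 -0.4] w 9.2 g 63.2
```

Request:
step_arm --increments "-1 0 -7.4 16.2 0 0 0;-1 0 -5 17.2 0 0 0;-1 0 -2.5 17.5 0 0 0;-1 0 -0.3 10 0 0 0;-1 0 0 3 0 0 0"

```text
time: 19.38
position: [0.6036, -0.1422, 0.2637]
tool_rot: [-0.008, 1.0, -0.001, -0.0]
ft_force: [2.5, -2.1, 6.5]
gripper_width: 0.0094
grasp_force: 68.3
```

Request:
step_arm --increments "-1 0 0 2 0 0 0;-1 0 0 0 0 0 0;-1 0 0 0 0 0 0;-1 0 0 0 0 0 0;-1 0 0 0 0 0 0"

```text
time: 20.0
position: [0.6036, -0.1422, 0.2625]
tool_rot: [-0.008, 1.0, -0.001, 0.0]
ft_force: [1.9, -1.8, 5.2]
gripper_width: 0.0093
grasp_force: 68.3
```

```bash
python3 - <<'E'
from h import *
where(); d=cam("scene"); cv2.imwrite("pics/s5.png",cv2.resize(d["img"][80:230,235:425,::-1],None,fx=4,fy=4,interpolation=cv2.INTER_CUBIC))
E
```

```text
t 20.0 stand xy [[   9.2 -129.9]] TCPz 262.5 toolx yaw vs stand -179.96 tilt [ 0.0005 -0.0013] F [ 1.9 -1.8  5.2] w 9.3 g 68.3
```

View pics/s5.png

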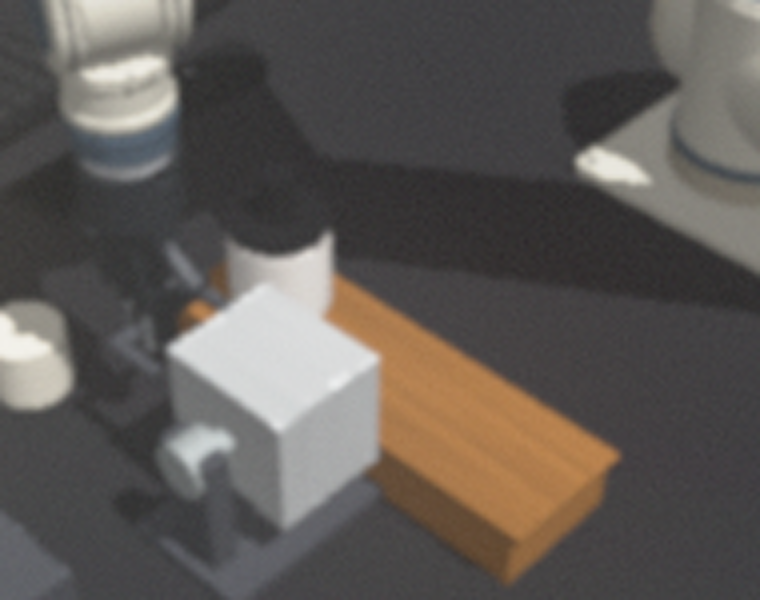

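The cradle is upside down, with its floor plate uppermost at (170–380, 290–430) and the gripper on the right. I'll press a bit more to be sure of the stop, and dwell.

Request:
step_arm --increments "-1 0 0 3 0 0 0;-1 0 0 2 0 0 0;-1 0 0 0 0 0 0;-1 0 0 0 0 0 0;-1 0 0 0 0 0 0"

```text
time: 20.68
position: [0.6035, -0.1421, 0.2614]
tool_rot: [-0.008, 1.0, -0.002, 0.002]
ft_force: [-7.0, 1.6, 33.6]
gripper_width: 0.0098
grasp_force: 72.7
```

Request:
step_arm --increments "-1 0 0 0 0 0 0;-1 0 0 0 0 0 0;-1 0 0 0 0 0 0;-1 0 0 0 0 0 0;-1 0 0 0 0 0 0"

```text
time: 21.3
position: [0.6034, -0.1421, 0.2614]
tool_rot: [-0.008, 1.0, -0.002, 0.002]
ft_force: [-6.8, 1.7, 34.5]
gripper_width: 0.0095
grasp_force: 72.7
```

```bash
python3 -c "
from h import *
where()"
```

```text
t 21.3 stand xy [[   9.1 -129.8]] TCPz 261.4 toolx yaw vs stand -179.98 tilt [ 0.0045 -0.0035] F [-6.8  1.7 34.5] w 9.5 g 72.7
```

Request:
step_arm --increments "-1 0 0.3 -11 0 0 0;-1 0 2.5 -17.9 0 0 0;-1 0 5 -17.5 0 0 0;-1 0 7.4 -16.5 0 0 0;-1 0 0 0 0 0 0"

```text
time: 21.92
position: [0.6033, -0.1281, 0.3218]
tool_rot: [-0.008, 1.0, -0.003, 0.001]
ft_force: [-0.5, -12.8, 7.3]
gripper_width: 0.0098
grasp_force: 65.4
```

```bash
python3 -c "
from h import *
where()"
```

```text
t 21.93 stand xy [[   9.2 -115.9]] TCPz 321.8 toolx yaw vs stand -180.03 tilt [ 0.0014 -0.0061] F [ -0.5 -12.8   7.3] w 9.8 g 65.4
```

Request:
step_arm --increments "-1 0 9.8 -16 0 0 0;-1 0 11.7 -14.5 0 0 0;-1 0 13.5 -12.7 0 0 0;-1 0 15 -10.6 0 0 0;-1 0 0 0 0 0 0"

```text
time: 22.55
position: [0.6022, -0.0786, 0.3782]
tool_rot: [-0.007, 1.0, -0.005, 0.003]
ft_force: [-5.1, -17.4, 27.0]
gripper_width: 0.0099
grasp_force: 63.0
```

Request:
step_arm --increments "-1 0 16.3 -8.3 0 0 0;-1 0 17.3 -6 0 0 0;-1 0 17.8 -3.4 0 0 0;-1 0 18.1 -0.6 0 0 0;-1 0 0 0 0 0 0"

```text
time: 23.18
position: [0.6014, -0.0064, 0.3948]
tool_rot: [-0.009, 1.0, -0.001, 0.002]
ft_force: [1.3, 0.8, 19.2]
gripper_width: 0.0095
grasp_force: 65.7
```

```bash
python3 -c "
from h import *
where()"
```

```text
t 23.18 stand xy [[9.2 5.9]] TCPz 394.8 toolx yaw vs stand -179.9 tilt [ 0.0049 -0.0017] F [ 1.3  0.8 19.2] w 9.5 g 65.7
```

Request:
step_arm --increments "-1 0 17 0 0 0 0;-1 0 17.6 4 0 0 0;-1 0 16.8 6.4 0 0 0;-1 0 15.7 8.7 0 0 0;-1 0 0 0 0 0 0"

```text
time: 23.8
position: [0.6008, 0.0607, 0.3722]
tool_rot: [-0.009, 1.0, -0.0, 0.0]
ft_force: [9.2, 1.0, -0.9]
gripper_width: 0.0098
grasp_force: 63.9
```

Request:
step_arm --increments "-1 0 14.3 11 0 0 0;-1 0 12.6 12.8 0 0 0;-1 0 10.6 14.5 0 0 0;-1 0 8.6 15.8 0 0 0;-1 0 0 0 0 0 0"

```text
time: 24.42
position: [0.6, 0.1061, 0.3175]
tool_rot: [-0.008, 1.0, -0.001, -0.0]
ft_force: [7.5, -1.4, -3.5]
gripper_width: 0.0095
grasp_force: 65.1
```

```bash
python3 -c "
from h import *
where()"
```

```text
t 24.43 stand xy [[  9.6 118.4]] TCPz 317.5 toolx yaw vs stand -179.94 tilt [-0.0001 -0.0015] F [ 7.5 -1.4 -3.5] w 9.5 g 65.1
```

Now 24°→0, then press to the stop.

Request:
step_arm --increments "-1 0 6.2 17.1 0 0 0;-1 0 3.7 17.7 0 0 0;-1 0 1.3 17 0 0 0;-1 0 0 5 0 0 0;-1 0 0 3 0 0 0"

```text
time: 25.05
position: [0.5993, 0.1174, 0.2614]
tool_rot: [-0.008, 1.0, -0.0, 0.001]
ft_force: [-8.1, 1.4, 40.8]
gripper_width: 0.0099
grasp_force: 73.3
```

```bash
python3 -c "
from h import *
where()"
```

```text
t 25.05 stand xy [[  9.1 129.6]] TCPz 261.4 toolx yaw vs stand -179.95 tilt [ 0.0027 -0.0003] F [-8.1  1.4 40.8] w 9.9 g 73.3
```

Request:
step_arm --increments "0 0 0 -3 0 0 0;0 0 0 0 0 0 0;0 0 0 -40 0 0 0;0 0 0 -50 0 0 0;0.2 0 0 -45 0 0 0"

```text
time: 25.68
position: [0.599, 0.1171, 0.3978]
tool_rot: [-0.008, 1.0, -0.0, -0.001]
ft_force: [0.5, -0.5, -0.1]
gripper_width: 0.0513
grasp_force: 0.0
```

Request:
step_arm --increments "0.2 2 -43 0 0 0 0;0.2 2 -43 0 0 0 0;0.2 2 -43 0 0 0 0;0.2 0 0 0 0 0 0"

```text
time: 26.18
position: [0.5952, -0.0145, 0.3961]
tool_rot: [-0.006, 1.0, -0.0, -0.001]
ft_force: [-0.3, 0.7, 0.5]
gripper_width: 0.0511
grasp_force: 0.0
```

```bash
python3 -c "
from h import *
where()"
```

```text
t 26.18 stand xy [[ 2.9 -2.1]] TCPz 396.1 toolx yaw vs stand -180.16 tilt [-0.0023 -0.0005] F [-0.3  0.7  0.5] w 51.1 g 0.0
```

Request:
step_arm --increments "0.5 0 2 0 0 0 0;0.5 0 0 30 0 0 0;0.5 0 0 24 0 0 0;0.5 0 0 4 0 0 0;0.5 0 0 0 0 0 0"

```text
time: 26.8
position: [0.5954, -0.0092, 0.3393]
tool_rot: [-0.009, 1.0, -0.0, -0.0]
ft_force: [0.3, -0.4, 1.0]
gripper_width: 0.0641
grasp_force: 0.0
```

```bash
python3 -c "
from h import *
where()"
```

```text
t 26.8 stand xy [[3.2 3.2]] TCPz 339.3 toolx yaw vs stand -179.9 tilt [-0.0003 -0.0002] F [ 0.3 -0.4  1. ] w 64.1 g 0.0
```

Request:
step_arm --increments "0.5 0 -2.6 2 0 0 0;-1 0 0 0 0 0 0;-1 0 0 0 0 0 0;-1 0 0 0 0 0 0;-1 0 0 0 0 0 0"

```text
time: 27.42
position: [0.5954, -0.0128, 0.3371]
tool_rot: [-0.008, 1.0, -0.0, 0.0]
ft_force: [0.0, -2.9, 2.3]
gripper_width: 0.027
grasp_force: 61.2
```

Request:
step_arm --increments "-1 -2 0 0 0 0 0;-1 -1.5 0 0 0 0 0;-1 -1 0 0 0 0 0;-1 0 0 0 0 0 0"

```text
time: 27.92
position: [0.5975, -0.0126, 0.3372]
tool_rot: [-0.008, 1.0, -0.001, -0.003]
ft_force: [-19.2, -4.5, 13.3]
gripper_width: 0.027
grasp_force: 62.7
```

```bash
python3 -c "
from h import *
where()"
```

```text
t 27.93 stand xy [[ 5.2 -0.2]] TCPz 337.2 toolx yaw vs stand -179.99 tilt [-0.0067 -0.0013] F [-19.2  -4.5  13.3] w 27.0 g 62.7
```

Request:
step_arm --increments "-1 2 0 -3 0 0 0;-1 10 0 0 0 0 0;-1 20 0 0 0 0 0;-1 20 0 0 0 0 0;-1 20 0 0 0 0 0"

```text
time: 28.55
position: [0.5268, -0.0134, 0.3394]
tool_rot: [-0.008, 1.0, 0.0, -0.001]
ft_force: [-0.4, 0.2, -5.4]
gripper_width: 0.0273
grasp_force: 60.3
```

Request:
step_arm --increments "-1 20 0 0 0 0 0;-1 12 0 0 0 0 0;-1 7 0 0 0 0 0;-1 0 0 0 0 0 0"

```text
time: 29.05
position: [0.4888, -0.0143, 0.34]
tool_rot: [-0.008, 1.0, -0.0, -0.0]
ft_force: [1.0, 0.1, -5.4]
gripper_width: 0.027
grasp_force: 60.3
```

```bash
python3 -c "
from h import *
where()"
```

```text
t 29.05 stand xy [[-103.5   -0.3]] TCPz 340.0 toolx yaw vs stand -179.96 tilt [-0.0001 -0.0002] F [ 1.   0.1 -5.4] w 27.0 g 60.3
```

Now x −2.5 and y +119.9.

Request:
step_arm --increments "-1 2.5 10 0 0 0 0;-1 0 20 0 0 0 0;-1 0 20 0 0 0 0;-1 0 20 0 0 0 0;-1 0 20 0 0 0 0"

```text
time: 29.68
position: [0.4851, 0.0769, 0.3398]
tool_rot: [-0.008, 1.0, 0.0, -0.0]
ft_force: [0.9, 0.6, -5.5]
gripper_width: 0.027
grasp_force: 60.3
```

Request:
step_arm --increments "-1 0 14 0 0 0 0;-1 0 10 0 0 0 0;-1 0 5 0 0 0 0;-1 0 0 0 0 0 0"

```text
time: 30.18
position: [0.4845, 0.1047, 0.3399]
tool_rot: [-0.008, 1.0, -0.0, -0.0]
ft_force: [0.7, -0.2, -5.4]
gripper_width: 0.027
grasp_force: 60.3
```

```bash
python3 -c "
from h import *
where()"
```

```text
t 30.18 stand xy [[-106.   118.8]] TCPz 339.9 toolx yaw vs stand -179.94 tilt [-0.0004 -0.0004] F [ 0.7 -0.2 -5.4] w 27.0 g 60.3
```

Request:
step_arm --increments "-1 0 0.8 1.5 0 0 0;-1 0 0 1.2 0 0 0;-1 0 0 0 0 0 0"

```text
time: 30.55
position: [0.4844, 0.1052, 0.3372]
tool_rot: [-0.008, 1.0, -0.0, -0.0]
ft_force: [-0.3, -0.4, -4.6]
gripper_width: 0.027
grasp_force: 60.2
```

```bash
python3 -c "
from h import *
where()"
```

```text
t 30.55 stand xy [[-106.   119.2]] TCPz 337.2 toolx yaw vs stand -179.98 tilt [-0.0003 -0.0003] F [-0.3 -0.4 -4.6] w 27.0 g 60.2
```

Nearly touching (−4.6 N). I'll go 0.8 mm more, release, and retreat up and to the right for a top view.

Request:
step_arm --increments "-1 0 0.3 0.8 0 0 0;-1 0 0 0 0 0 0;0.2 0 0 0 0 0 0;0.2 0 0 0 0 0 0;0.2 0 0 -30 0 0 0"

```text
time: 31.18
position: [0.4841, 0.1058, 0.3651]
tool_rot: [-0.008, 1.0, 0.0, -0.002]
ft_force: [0.8, 0.3, 0.1]
gripper_width: 0.0512
grasp_force: 0.0
```

Request:
step_arm --increments "0.2 0 0 -40 0 0 0;0.2 20 -50 0 0 0 0;0.2 30 -50 0 0 0 0;0.2 30 -50 0 0 0 0;0.2 30 -50 0 0 0 0"

```text
time: 31.8
position: [0.3767, -0.0971, 0.4066]
tool_rot: [-0.009, 1.0, -0.0, 0.0]
ft_force: [1.4, -1.3, 0.2]
gripper_width: 0.0515
grasp_force: 0.0
```

Request:
step_arm --increments "0.2 10 -55 0 0 0 0;0.2 10 -55 0 0 0 0;0.2 10 -55 0 0 0 0;0.2 10 -55 0 0 0 0;0.2 10 -55 0 0 0 0"

```text
time: 32.42
position: [0.3317, -0.3737, 0.4067]
tool_rot: [-0.008, 1.0, -0.0, 0.0]
ft_force: [1.0, -0.5, 0.3]
gripper_width: 0.0515
grasp_force: 0.0
```

```bash
python3 - <<'E'
from h import *
where(); d=cam("top"); print(lid(d,(264,300,208,244)))
a=cv2.imread("pics/top0.png"); b=d["img"][:,:,::-1]; cv2.imwrite("pics/topend.png",b)
z=lambda i:cv2.resize(i[140:260,225:425],None,fx=3,fy=2.4,interpolation=cv2.INTER_CUBIC)
cv2.imwrite("pics/cmp.png",np.vstack([z(a),z(b)]))
f=lambda i:cv2.cvtColor(i[204:248,260:302],cv2.COLOR_BGR2GRAY).astype(np.float32)
print("shift px",cv2.phaseCorrelate(f(a),f(np.ascontiguousarray(b)),cv2.createHanningWindow((42,44),cv2.CV_32F)))
E
```

```text
t 32.42 stand xy [[-266.2 -357.1]] TCPz 406.7 toolx yaw vs stand -179.97 tilt [ 0.0005 -0.0006] F [ 1.  -0.5  0.3] w 51.5 g 0.0
((-105.31664276123047, 113.01496887207031), (78.35649108886719, 77.91727447509766), 89.98825073242188)
shift px ((2.4684640391092323, 0.37018615102943286), 0.8787832010528188)
```

View pics/cmp.png

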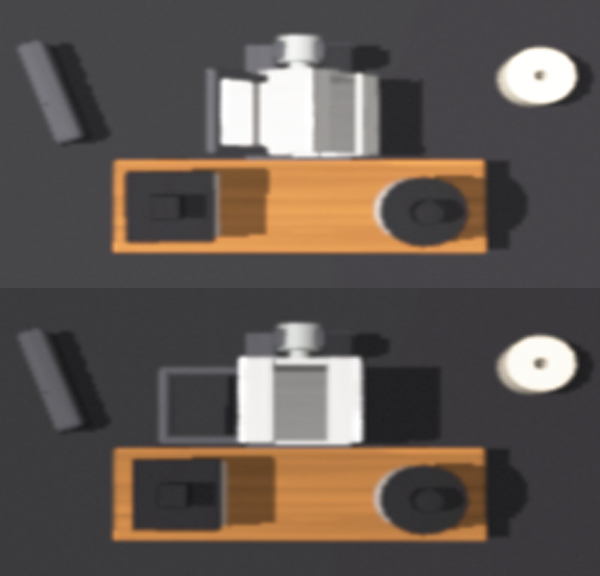

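The cradle is level and the bystanders are in place, but the canister stands about 2.5 px (7 mm) to the right of its first spot: lid left edge at 133 now, 126 before. I'll measure the shift more precisely.

```bash
cat >> h.py <<'E'
def edges(img):
    # subpixel lid edges in the top view, on a brightness-normalised red channel (wood bright, lid dark)
    r=img[:,:,0].astype(float); w=np.median(r[222:230,320:340]); r=r/w
    def cross(p,i0,step):  # from inside the lid outward to the level midway to the wood
        i=i0
        while p[i+step]<.5: i+=step
        return i+step*(.5-p[i])/(p[i+step]-p[i])
    row=r[216:222].mean(0); col=r[:,272:278].mean(1)
    return [round(cross(row,276,-1),2),round(cross(col,220,-1),2),round(cross(col,230,1),2)]
def silh(a,b): return None
E
python3 - <<'E'
from h import *
g=lambda n:cv2.imread(n)[:,:,::-1]
for n in("pics/top0.png","pics/topend.png"):
    i=g(n); print(n,edges(i)); print(i[219,262:304,0])
e=lambda n:cv2.cvtColor(cv2.imread(n)[204:248,340:392],cv2.COLOR_BGR2GRAY).astype(np.float32)
print("jar shift",cv2.phaseCorrelate(e("pics/top0.png"),e("pics/topend.png"),cv2.createHanningWindow((52,44),cv2.CV_32F)))
E
```

```text
pics/top0.png [np.float64(266.57), np.float64(211.11), np.float64(240.17)]
[130 202 227 218 154  87  63  61  61  61  61  61  62  61  62  61  62  62
  62  60  60  61  60  61  61  61  61  62  61  61  60  61  61  66  94 130
 135 131 131 131 131 131]
pics/topend.png [np.float64(269.07), np.float64(211.07), np.float64(240.0)]
[110 172 200 204 205 202 179 106  54  52  51  50  51  50  52  50  50  51
  50  51  51  50  52  50  51  50  50  50  51  50  51  50  51  49  51  52
  74 111 116 112 110 110]
jar shift ((-0.044433410290952935, 0.5377213297331878), 0.9700253955621287)
```

```bash
python3 - <<'E'
from h import *
d=cam("top")
for u in (266.57,269.07): print(tostand(cast(d,(u,225.6),.146))*1000)
E
```

```text
[[-106.98163169  161.67233113]]
[[-106.98923714  154.67444457]]
```

Request:
step_arm --increments "0.2 -10 52 0 0 0 0;0.2 -10 52 0 0 0 0;0.2 -10 52 0 0 0 0;0.2 -10 52 0 0 0 0;0.2 -10 52 0 0 0 0"

```text
time: 33.15
position: [0.3778, -0.1091, 0.4067]
tool_rot: [-0.008, 1.0, -0.0, 0.0]
ft_force: [1.1, -0.6, 0.3]
gripper_width: 0.0512
grasp_force: 0.0
```

Request:
step_arm --increments "0.2 -30 52 0 0 0 0;0.2 -30 52 0 0 0 0;0.2 -30 52 0 0 0 0;0.2 -20 45 0 0 0 0;0.2 0 0 0 0 0 0"

```text
time: 33.78
position: [0.4852, 0.0948, 0.4059]
tool_rot: [-0.011, 1.0, 0.0, -0.0]
ft_force: [-0.3, 0.5, 0.2]
gripper_width: 0.0513
grasp_force: 0.0
```

```bash
python3 -c "
from h import *
where()"
```

```text
t 33.77 stand xy [[-105.4  108.9]] TCPz 405.9 toolx yaw vs stand -179.68 tilt [-0.0009  0.0005] F [-0.3  0.5  0.2] w 51.3 g 0.0
```

Request:
step_arm --increments "0.2 1.5 2 0 0 0 0;0.2 0 0 0 0 0 0;0.2 0 0 30 0 0 0;0.2 0 0 30 0 0 0;0.2 0 0 8 0 0 0"

```text
time: 34.4
position: [0.4825, 0.0927, 0.3373]
tool_rot: [-0.007, 1.0, -0.0, -0.001]
ft_force: [-0.0, 0.0, 0.9]
gripper_width: 0.0513
grasp_force: 0.0
```

```bash
python3 -c "
from h import *
where()"
```

```text
t 34.4 stand xy [[-108.2  106.8]] TCPz 337.3 toolx yaw vs stand -180.06 tilt [-0.0025 -0.0003] F [-0.   0.   0.9] w 51.3 g 0.0
```

Request:
step_arm --increments "0.2 -1.5 6 0 0 0 0;0.2 0 0 0 0 0 0;0.2 0 0 0 0 0 0"

```text
time: 34.78
position: [0.4847, 0.0998, 0.3393]
tool_rot: [-0.008, 1.0, -0.0, 0.001]
ft_force: [-0.4, 0.2, -0.4]
gripper_width: 0.0511
grasp_force: 0.0
```

```bash
python3 -c "
from h import *
where()"
```

```text
t 34.77 stand xy [[-105.8  113.9]] TCPz 339.3 toolx yaw vs stand -179.95 tilt [ 0.0011 -0.0003] F [-0.4  0.2 -0.4] w 51.1 g 0.0
```

```bash
cat >> h.py <<'E'
def face(tag):
    d=cam("scene"); g=cv2.cvtColor(d["img"],cv2.COLOR_RGB2GRAY)[176:220,330:398].astype(np.float32); np.save(f"pics/{tag}.npy",g); return d
def fshift(a,b):
    A,B=(np.load(f"pics/{t}.npy") for t in(a,b)); return cv2.phaseCorrelate(A,B,cv2.createHanningWindow(A.shape[::-1],cv2.CV_32F))
E
python3 - <<'E'
from h import *
d=face("f0"); p=proj(d,[[*toworld(-.107,.1127),.08],[*toworld(-.107,.1197),.08]]);print(p,p[1]-p[0])
E
```

```text
[[357.95962213 185.9615735 ]
 [359.81364032 187.17154217]] [1.85401818 1.20996866]
```

Request:
step_arm --increments "-1 0 0 1.5 0 0 0;-1 0 0 0 0 0 0;-1 0 0 0 0 0 0;-1 0 0 0 0 0 0"

```text
time: 35.33
position: [0.4845, 0.0998, 0.3371]
tool_rot: [-0.008, 1.0, 0.0, -0.0]
ft_force: [-0.7, 4.0, 3.7]
gripper_width: 0.0271
grasp_force: 59.8
```

```bash
python3 - <<'E'
from h import *
face("f1"); print(fshift("f0","f1")); where()
E
```

```text
((0.04763963197732579, 0.3088256309292987), 1.107979295577532)
t 35.38 stand xy [[-106.   113.9]] TCPz 337.1 toolx yaw vs stand -179.95 tilt [-0.      0.0001] F [0.4 2.7 4.3] w 26.7 g 59.8
```

Request:
step_arm --increments "-1 0 0 -2 0 0 0;-1 0 3 0 0 0 0;-1 0 2.8 0 0 0 0;-1 0 0 0 0 0 0"

```text
time: 35.88
position: [0.4844, 0.1057, 0.3386]
tool_rot: [-0.008, 1.0, -0.0, -0.0]
ft_force: [0.9, 0.7, -4.7]
gripper_width: 0.027
grasp_force: 59.5
```

```bash
python3 - <<'E'
from h import *
face("f2"); print(fshift("f1","f2")); where()
E
```

```text
((1.2852158706729284, 1.052364449343397), 0.9945811218685574)
t 35.92 stand xy [[-106.1  119.7]] TCPz 338.7 toolx yaw vs stand -179.94 tilt [-0.0007 -0.0004] F [-0.2 -0.2 -5.4] w 26.5 g 59.5
```

Now lower and open fully in place, with no arm motion, and check.

Request:
step_arm --increments "-1 0 0 1.6 0 0 0;-1 0 0 0.5 0 0 0;-1 0 0 0 0 0 0"

```text
time: 36.3
position: [0.4844, 0.1055, 0.3371]
tool_rot: [-0.008, 1.0, -0.0, 0.0]
ft_force: [-0.8, 0.7, -0.1]
gripper_width: 0.027
grasp_force: 60.0
```

```bash
python3 - <<'E'
from h import *
face("f3"); print(fshift("f2","f3")); where()
E
```

```text
((-0.11826159160231953, 0.8441948576623446), 1.0953285205511398)
t 36.35 stand xy [[-106.   119.6]] TCPz 337.1 toolx yaw vs stand -179.95 tilt [ 0.0002 -0.0001] F [-1.2  1.2 -0.1] w 26.8 g 60.0
```

Request:
step_arm --increments "0.2 0 0 0 0 0 0;0.2 0 0 0 0 0 0;0.2 0 0 0 0 0 0"

```text
time: 36.72
position: [0.4845, 0.1055, 0.3369]
tool_rot: [-0.008, 1.0, -0.0, -0.0]
ft_force: [0.8, -0.3, 0.5]
gripper_width: 0.0513
grasp_force: 0.0
```

```bash
python3 - <<'E'
from h import *
face("f4"); print(fshift("f3","f4")); where()
E
```

```text
((-0.1385021733199494, 0.5948375045284706), 1.0761207480489472)
t 36.77 stand xy [[-106.   119.6]] TCPz 336.9 toolx yaw vs stand -179.96 tilt [-0.0002 -0.0003] F [-0.5  0.7  0.2] w 51.2 g 0.0
```

Request:
step_arm --increments "0.2 0 0 -30 0 0 0;0.2 0 0 -40 0 0 0;0.2 0 0 -20 0 0 0;0.2 0 0 0 0 0 0"

```text
time: 37.28
position: [0.4846, 0.1056, 0.428]
tool_rot: [-0.008, 1.0, -0.0, 0.001]
ft_force: [0.3, 0.5, -0.6]
gripper_width: 0.0514
grasp_force: 0.0
```

```bash
python3 - <<'E'
from h import *
face("f5"); print(fshift("f4","f5")); where()
E
```

```text
((-0.018724610297056188, 0.45881879233177614), 1.0802377430009253)
t 37.33 stand xy [[-106.   119.6]] TCPz 426.7 toolx yaw vs stand -179.96 tilt [ 0.0004 -0.0003] F [ 0.3  0.6 -0.4] w 51.0 g 0.0
```

Request:
step_arm --increments "0.2 20 -50 0 0 0 0;0.2 30 -50 0 0 0 0;0.2 30 -50 0 0 0 0;0.2 30 -50 0 0 0 0;0.2 10 -55 0 0 0 0"

```text
time: 37.95
position: [0.3668, -0.1522, 0.426]
tool_rot: [-0.008, 1.0, 0.0, -0.001]
ft_force: [1.6, 0.2, 1.2]
gripper_width: 0.0511
grasp_force: 0.0
```

Request:
step_arm --increments "0.2 10 -55 0 0 0 0;0.2 10 -55 0 0 0 0;0.2 10 -55 0 0 0 0;0.2 10 -55 0 0 0 0;0.2 0 0 0 0 0 0"

```text
time: 38.58
position: [0.3314, -0.3753, 0.4245]
tool_rot: [-0.006, 1.0, 0.001, -0.001]
ft_force: [-0.4, 0.8, -0.6]
gripper_width: 0.0517
grasp_force: 0.0
```

```bash
python3 - <<'E'
from h import *
face("f6"); print(fshift("f5","f6")); d=cam("top"); cv2.imwrite("pics/topend2.png",d["img"][:,:,::-1])
print(edges(d["img"])); print(d["img"][219,262:304,0]); print(lid(d,(264,300,208,244))); where()
E
```

```text
((-0.007243239879031194, 0.5169450532866797), 1.058272742047722)
[np.float64(267.06), np.float64(211.01), np.float64(239.93)]
[108 169 196 199 176 103  53  51  50  50  50  50  50  50  51  50  50  51
  50  49  50  50  49  49  50  49  49  50  50  49  51  50  51  50  74 109
 114 111 109 109 108 109]
((-105.32152557373047, 118.60421752929688), (77.92036437988281, 78.37403106689453), 0.0013590477174147964)
t 38.67 stand xy [[-265.9 -355.8]] TCPz 425.4 toolx yaw vs stand -180.04 tilt [-0.0018  0.0023] F [-0.1 -0.3 -0.7] w 51.2 g 0.0
```

```bash
python3 -c "
from h import *
print(bot.finish_job())"
```

```text
the job is handed in; nothing more can be done
None
```

The canister was turned fully over, held on its head for over a second, turned back, and is upright within about 1 mm of its first spot with the cradle level; its first placing came out 7 mm off (cause unknown), so I regripped and corrected it before handing in at about 39 s.

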